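# Seat the reference plate and hold the sample lid open at 60 degrees

## Task

Get the calibration station ready: lay the loose steel reference plate, large face down, into the nest between the four corner stops and press it down firmly so that it sits level on the pad. Then lift the sprung blue lid of the sample box by its orange tab to 60 degrees above shut (the long red tick on the scale), for a colleague to look at the samples, and finish while still holding it there, because it falls shut if let go. Do not shift the station's neighbours: the two jars and the little clock.

Things in the scene. Friction and masses are not known exactly. Their poses are not given: they have to be found in the camera images.
- plate: loose ground-steel plate, 58 x 38 x 7 mm, about 0.1 kg, lying flat on the bare desk to the right of the 270 mm tall probe stand that stands between it and the station (a similar plate in the black case at the back stays there). Origin: centre of its underside; y along the 58 mm, x along the 38 mm, z up. Grasp it across the 38 mm from above
- station: grey station fixed to the desk: base 156 (x) x 200 (y) x 10 mm; plate nest on its left half (+y); on its right half, centred at y = -55 mm, a grey sample box 120 (x) x 80 (y), rim 58 mm above the desk. Origin: centre of the base's underside; x points away from the robot to the hinge side, y left, z up; turned a little about z
- nest_seat (a point): centre of the nest's black pad, on its top, 12 mm above the desk; axes as the station's. Four aluminium corner stops, 5 mm higher than the pad, leave a pocket of 64 (station x) x 43 mm (station y): the plate's long side goes along station x, either way round. 35 mm in the middle of each long side is free for a finger; the sample box's wall is 70 mm from this point
- lid (a joint): angle of the blue lid, rad: 0 shut, grows as it opens, stop at 1.40; 60 degrees = 1.047. A spring and its weight close it (about 2 to 3 N at the tab throughout)
- lid_hinge (a point): middle of the lid's hinge line, which runs along station y on the far (+x) rim of the sample box, 58 mm above the desk; axes as the station's. On the box's right outer side stands a thin steel angle scale, ticks each 15 degrees and a long red one at 60; it is only for reading, nothing touches it
- lid_grip (a point): centre of the orange tab on the lid's front edge, 140 mm from the hinge line; axes turn with the lid. The tab is 16 mm wide along station y, 14 mm thick, 34 mm long; with the lid shut it points to the robot, its centre 61 mm above the desk. Pinched across its 16 mm from above, it can pivot between the pads while they follow the arc about the hinge
- jar_black: glass jar with black cap, 44 x 57 mm high, loose bystander behind the station; origin under its centre
- jar_white: glass jar with white cap, 36 x 67 mm high, loose bystander behind the station; origin under its centre
- clock: white square thermometer clock, 44 wide x 44 high x 21 mm, loose bystander standing near the desk's front edge, right of the station; origin under its centre

How it is judged:
By the outcome, as a careful person would: the job done as asked, in the order asked, and still so for the second after the job is handed in, while the arm keeps its last pose, push and grip.
It also fails if it takes over 72 s, if anything falls off the work surface, if the arm or the gripper's body presses on something with over 40 N, if the wrist force passes 120 N, or if a joint passes its speed limit or range.

## Robot

A 6-joint arm with a two-finger parallel gripper is mounted at the origin on a cart in front of the work surface, level with it; the furniture and walls round the work are solid. World frame = base frame: x ahead of the robot, y to its left, z up, the work surface at z = 0. Lengths are in m, angles in degrees, forces in N, time in s.
With the tool pointing down it reaches from about 0.275 to 0.825 m from the base axis. Payload 4.9 kg.
Tool frame: the origin (TCP) lies at the very end of the fingers, on their centre line; the grasp point (between the pads) lies 19 mm behind it; z points along the fingers, y is the line along which they close (so a half turn about z gives the same grasp; the last joint's range is limited). The gripper opens to 85 mm and grips with 20 to 120 N. Pads are 22 mm wide; open, the fingers measure 114 mm over their backs; the gripper's body (76 mm by 85 mm) begins 54 mm behind the grasp point. The pads swing forward as they close: fully open they stand 13 mm farther back than shut.
Start: joints at [-75.298, 18.69, -11.035, 60.275, 0, 82.311], TCP at [0.21, -0.509, 0.231] pointing down, gripper open.
Joint ranges: [-152.03, 152.03], [-55.5, 102.48], [-74.3, 77.21], [-110.64, 120.58], [-84.22, 78.4], [-180, 180]. Speed limits (degrees/s): [147.25, 147.25, 180, 180, 180, 180].

## Interface

Orientations are given as a 3x3 rotation matrix whose columns are the frame's x, y, z axes.
In Python, from cell import ctrl gives the robot as it stands. The module is installed in compiled form; this text tells all that it offers.
- The arm moves only by the tool play_rows, never from a script. Its argument "commands" is a list that holds one entry, the list of rows, each a list of 7 numbers: the closure, from -1 (fully open) to 1 (shut), then the shift along the tool's x, y, z in parts of the range, where 1.0 means 0.6 m, then the turn, a rotation vector about the tool's x, y, z in shares of pi rad (1.0 is pi rad). In form: [[[grip, dx, dy, dz, ax, ay, az], ...]]. A call has 1 to 20 rows; each row is the pose to reach, as a shift and turn from the pose commanded when the call began, along the tool's axes at that moment; what a row does not reach only later rows make up. A row lasts 1/8 s, in which the tool goes at most 62.5 mm and 10.7 degrees, less where a joint would pass 70% of its speed; a pose out of reach is approached as far as the arm can. Shift and turn numbers lie between -1 and 1, and a call with a number outside is refused. A call with a gripper value outside its range is refused whole. The fingers move at their own pace and stop on an object; "force" is the grip in N (left out, the last holds). Time passes only in rows, so rows that repeat a pose let the fingers close. It gives the time, the measured TCP pose, the force, the opening and the grip force at its end, in the units of the state.
- ctrl.state(): the state, without advancing time (a new reading comes with each control period).
- ctrl.snapshot(name): name is "scene" or "top" or "wrist"; returns a dict with "pixels" (420x560x3 uint8, red, green, blue), "depth" (420x560 float32, m along the optical axis (not along the pixel's ray), 0 where there is no reading), "fx", "fy", "cx", "cy" (pixels), "extrinsics" (4x4, takes a point from camera to world coordinates); the wrist camera has in their place "tool_from_camera" (4x4, takes a point from camera to tool coordinates, whose origin is the TCP and whose axes are the flange's). Camera axes: x right, y down, z forward; pixel columns grow to the right and rows downward; lengths in m; the calibration is good to about 2 mm. The wrist camera is an equidistant fisheye: a pixel r from the principal point sees the ray r / f radians off the axis. A picture is of the moment at which its call begins: read the wrist's pose just before it.
- ctrl.hand_in(): hands the job in; it is judged then, once.
The state is a dict: "time_s": time; "q": joint angles; "joint_vel": joint speeds; "tau": joint torques, N m; "tcp_pos": TCP position; "tcp_rot": TCP orientation; "wrist_force": force on the tool from outside, world axes, zero at the start; "torque": the same for the moment, N m; "opening": finger opening in m; "grip_force": force on a finger pad.
Only numpy, scipy, OpenCV 4.12 (cv2) and the standard library are available. Lean on these libraries where they do the work, as an engineer would, in place of code of your own. Each camera call takes 0.05 s, during which the arm holds its last target. There are 200 camera calls.

## Working session

There is one attempt and no reset: what is moved stays moved. The work goes in short steps, Python scripts to look and compute and a tool call to move; the robot and the scene stay as the last step left them, time stands still between calls to the robot, and variables do not carry over. Pictures are saved under pics/ and viewed, at most 10 in all, crops included, and the job is handed in when it is done.

Besides the shell and the picture viewer there is one more tool, called after "Call:" by a JSON object that holds its "fn" and its "kwargs", one argument or row to a line. play_rows: Moves the arm, as the interface text tells. Its arguments: {"type":"object","properties":{"commands":{"type":"array","items":{"type":"array","items":{"type":"array","items":{"type":"number"}}}},"force":{"type":"number"}},"required":["commands"]}

```bash
mkdir -p pics; cat > h.py <<'E'
import numpy as np, cv2
from cell import ctrl
def snap(n,save=None):
    s=ctrl.state(); d=ctrl.snapshot(n)
    if save: cv2.imwrite('pics/'+save+'.png',d['pixels'][:,:,::-1])
    d['state']=s
    return d
def pts(d):
    # world points for every pixel from depth (pinhole cams)
    h,w=d['depth'].shape; u,v=np.meshgrid(np.arange(w),np.arange(h)); z=d['depth']
    P=np.stack([(u-d['cx'])/d['fx']*z,(v-d['cy'])/d['fy']*z,z],-1)
    E=np.array(d['extrinsics']); return P@E[:3,:3].T+E[:3,3]
def ray(d,u,v,zp):
    E=np.array(d['extrinsics']); r=E[:3,:3]@np.array([(u-d['cx'])/d['fx'],(v-d['cy'])/d['fy'],1]); o=E[:3,3]
    return o+r*(zp-o[2])/r[2]
E
python3 - <<'E'
from h import *
import pickle
out={}
for n in('scene','top'):
    d=snap(n,n+'0'); out[n]=d; print(n,d['fx'],d['cx'],d['cy'],np.round(d['extrinsics'],3).tolist(),(d['depth']>0).mean())
pickle.dump(out,open('d0.pkl','wb'))
s=ctrl.state(); print(s)
a=cv2.imread('pics/top0.png');
E
```

```text
scene 441.24749486476446 277.0390737780835 211.90753535312018 [[0.977, -0.189, 0.095, 0.446], [-0.211, -0.849, 0.485, -0.277], [-0.011, -0.494, -0.869, 0.824], [0.0, 0.0, 0.0, 1.0]] 0.9962202380952381
top 468.1894291529638 279.76448994540857 207.76480647085313 [[0.013, -0.998, 0.058, 0.471], [-1.0, -0.014, -0.018, 0.16], [0.019, -0.057, -0.998, 1.033], [0.0, 0.0, 0.0, 1.0]] 0.9960034013605442
{'time_s': 0.1, 'q': array([-7.52999097e+01,  1.87293526e+01, -1.10840867e+01,  6.02761197e+01,
        1.31281570e-03,  8.23109441e+01]), 'joint_vel': array([ 0.05282566, -0.08949448,  0.06674704, -0.09281842,  0.06314593,
        0.02307319]), 'tau': array([ 3.39151584e-04, -4.44239545e+01,  2.63037407e+01,  7.86289747e-03,
       -1.15282260e-04,  2.02962180e-07]), 'tcp_pos': array([ 0.20937879, -0.50803348,  0.23058116]), 'tcp_rot': array([[ 9.24618255e-01,  3.80894923e-01, -3.74488227e-04],
       [ 3.80895036e-01, -9.24617038e-01,  1.51774904e-03],
       [ 2.31844710e-04, -1.54597918e-03, -9.99998778e-01]]), 'wrist_force': array([-0.3863281 ,  0.1499813 , -0.38868902]), 'torque': array([ 0.05170635, -0.01257195,  0.05513745]), 'grip_force': 0.0, 'opening': 0.08564703947709557}
```

View pics/top0.png

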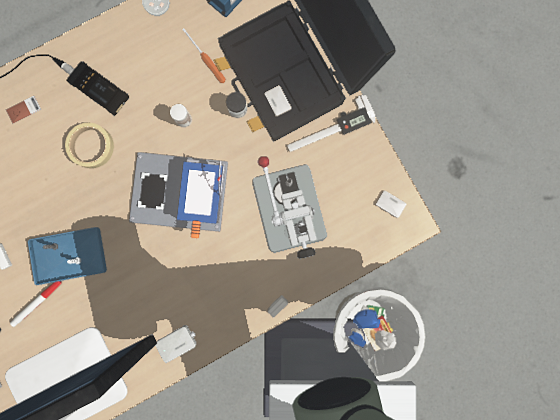

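View pics/scene0.png

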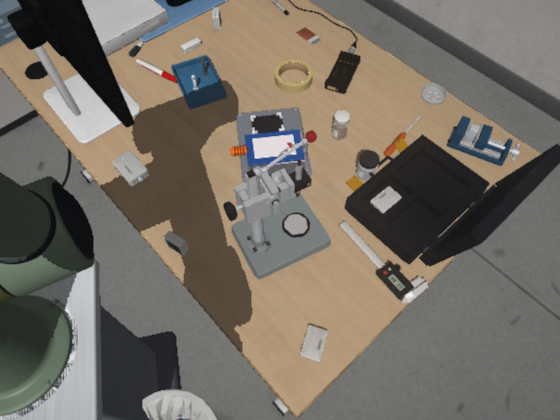

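The top view shows the station at about (180,190) with its nest pad at (153,190), lid at (200,190) and tab at (195,230). The probe stand is at (290,210), the plate at (391,203), the jars at (179,115) and (236,103), and the clock at (277,307). The scene view agrees: plate at (314,342), clock at (176,242).

```bash
cat > m.py <<'E'
from h import *
import pickle
D=pickle.load(open('d0.pkl','rb'))
def rect(mask,d,z,name,roi):
    m=np.zeros(mask.shape,np.uint8); x0,y0,x1,y1=roi; m[y0:y1,x0:x1]=mask[y0:y1,x0:x1]
    c=max(cv2.findContours(m,cv2.RETR_EXTERNAL,cv2.CHAIN_APPROX_NONE)[0],key=cv2.contourArea)[:,0,:]
    W=np.array([ray(d,u,v,z)[:2] for u,v in c]).astype(np.float32)
    (cx,cy),(w,h),a=cv2.minAreaRect((W*1000).reshape(-1,1,2))
    print(name,'centre mm %.1f %.1f size %.1f %.1f ang %.1f'%(cx,cy,w,h,a))
if __name__=='__main__':
    d=D['top']; hsv=cv2.cvtColor(d['pixels'],cv2.COLOR_RGB2HSV); H,S,V=[hsv[...,i] for i in range(3)]
    P=pts(d)
    rect(((S<50)&(V>110)).astype(np.uint8),d,.007,'plate',(365,180,420,225))
    rect((V<60).astype(np.uint8),d,.012,'pad',(135,160,175,220))
    rect((S<60).astype(np.uint8),d,.010,'base',(120,145,235,240))
    m=((H>3)&(H<16)&(S>170)&(V>150)); m[:220]=0;m[245:]=0;m[:,:180]=0;m[:,215:]=0
    rect(m.astype(np.uint8),d,.068,'tab',(180,220,215,245))
    rect(((H>100)&(H<130)&(S>120)).astype(np.uint8),d,.06,'lid',(165,150,230,226))
    for n,(u,v) in dict(plate=(391,203),pad=(153,190),lid=(197,195),tab=(195,230),clock=(277,304),jw=(179,112),jb=(236,100),stand=(290,180),ball=(264,161),knob=(306,253)).items(): print(n,np.round(P[v,u],3))
    Q=P[160:260,245:330]; m=Q[...,2]>.1; print('stand high bbox',Q[m].min(0),Q[m].max(0))
    a=d['pixels'][140:250,120:420,::-1]; cv2.imwrite('pics/c1.png',cv2.resize(a,(798,292),interpolation=cv2.INTER_CUBIC))
E
python3 m.py
```

```text
plate centre mm 542.7 -102.9 size 60.6 39.7 ang 59.7
pad centre mm 531.2 410.6 size 2.9 19.3 ang 27.7
base centre mm 562.0 367.1 size 206.6 249.4 ang 1.0
tab centre mm 466.6 310.0 size 0.0 0.0 ang 0.0
lid centre mm 557.7 310.6 size 80.2 119.5 ang 84.9
plate [ 0.545 -0.104  0.007]
pad [0.565 0.418 0.013]
lid [0.551 0.314 0.067]
tab [0.479 0.317 0.067]
clock [0.327 0.146 0.046]
jw [0.724 0.355 0.069]
jb [0.754 0.238 0.059]
stand [0.564 0.13  0.25 ]
ball [0.594 0.174 0.255]
knob [0.44  0.098 0.205]
stand high bbox [0.4302285  0.08061854 0.12277735] [0.59719825 0.18579866 1.03330525]
```

View pics/c1.png

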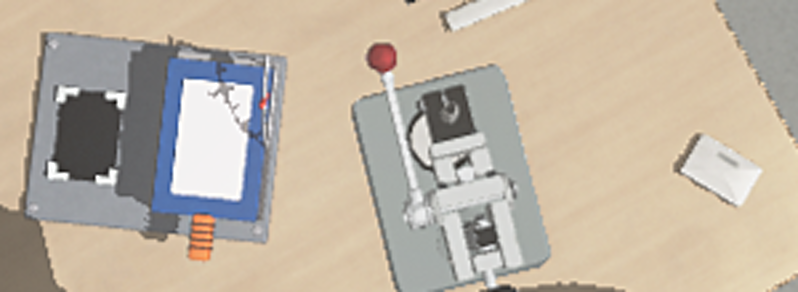

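The crop shows the station yawed about −5°, with the lid's tab at the front, and the plate's long axis at about 60°. I'm moving above the plate for a wrist look.

Careful with the scale: shifts go in shares of 0.6 m and turns go in shares of pi rad. That gives: 0.463 m / 0.6 = 0.7717, 0.4 m / 0.6 = 0.6667, -0.651 rad / 3.1416 = -0.2072.

Call:
{"fn": "play_rows", "kwargs": {
  "commands": [
    [[-1,0.1667,-0.0833,0,0,0,-0.0477],[-1,0.3333,-0.1667,0.0333,0,0,-0.0955],[-1,0.5,-0.2667,0.0667,0,0,-0.1432],[-1,0.6667,-0.35,0.1,0,0,-0.191],[-1,0.7717,-0.4117,0.1333,0,0,-0.2072],[-1,0.7717,-0.4117,0.1333,0,0,-0.2072],[-1,0.7717,-0.4117,0.1333,0,0,-0.2072],[-1,0.7717,-0.4117,0.1333,0,0,-0.2072],[-1,0.7717,-0.4117,0.1333,0,0,-0.2072],[-1,0.7717,-0.4117,0.1333,0,0,-0.2072],[-1,0.7717,-0.4117,0.1333,0,0,-0.2072],[-1,0.7717,-0.4117,0.1333,0,0,-0.2072]]
  ]
}}

```text
time_s: 1.6
tcp_pos: [0.543, -0.1048, 0.1515]
tcp_rot: [[0.506, 0.862, -0.0], [0.862, -0.506, -0.0], [-0.0, 0.0, -1.0]]
wrist_force: [0.8, 0.1, -1.0]
opening: 0.0855
grip_force: 0.0
```

```bash
cat >> h.py <<'E'
def wpose(d):
    s=d['state']; T=np.eye(4); T[:3,:3]=s['tcp_rot']; T[:3,3]=s['tcp_pos']; return T@np.array(d['tool_from_camera'])
def wray(d,u,v,zp):
    x=(u-d['cx'])/d['fx']; y=(v-d['cy'])/d['fy']; r=np.hypot(x,y)+1e-12
    c=np.array([np.sin(r)*x/r,np.sin(r)*y/r,np.cos(r)]); T=wpose(d); g=T[:3,:3]@c; o=T[:3,3]
    return o+g*(zp-o[2])/g[2]
def wproj(d,p):
    T=np.linalg.inv(wpose(d)); c=T[:3,:3]@np.asarray(p)+T[:3,3]; n=np.hypot(c[0],c[1]); a=np.arctan2(n,c[2])
    return d['cx']+d['fx']*a*c[0]/n, d['cy']+d['fy']*a*c[1]/n
E
python3 - <<'E'
from h import *
import pickle
d=snap('wrist','w1'); pickle.dump(d,open('w1.pkl','wb'))
s=d['state']; print(s['time_s'],s['tcp_pos'],s['tcp_rot'],s['q'],s['opening'],d['fx'],d['cx'],d['cy'])
print(np.round(d['tool_from_camera'],3).tolist()); print(wproj(d,[.5427,-.1029,.007]))
E
```

```text
1.6 [ 0.54296091 -0.10482035  0.15148115] [[ 5.06177547e-01  8.62429291e-01 -9.44097796e-05]
 [ 8.62429271e-01 -5.06177556e-01 -1.84735908e-04]
 [-2.07109769e-04  1.20874113e-05 -9.99999978e-01]] [-1.85687088e+01  2.27706780e+01 -1.74250098e+01  4.98060694e+01
 -1.17561210e-02  1.01840844e+02] 0.08554466071937782 325.19226210127806 282.3520392340924 211.8395085150682
[[-0.0, -0.953, -0.304, 0.079], [1.0, -0.001, 0.0, -0.001], [-0.001, -0.304, 0.953, -0.142], [0.0, 0.0, 0.0, 1.0]]
(np.float64(282.4060215909634), np.float64(196.70721667385624))
```

View pics/w1.png

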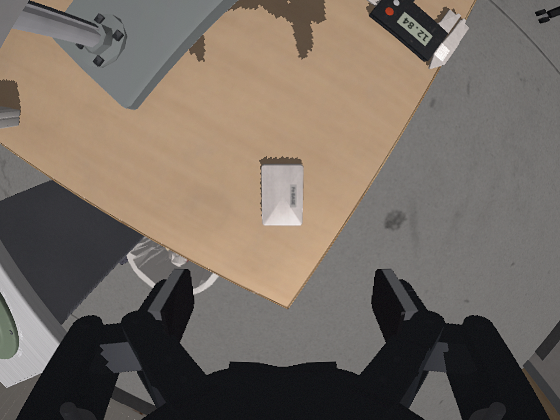

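The plate is at about (282,195) px, upright between the open fingers and aligned with them. I'll refine its pose, and the station's from the top and scene views.

```bash
cat > m2.py <<'E'
from h import *
import pickle
def rectw(mask,f,z,name,roi):
    m=np.zeros(mask.shape,np.uint8); x0,y0,x1,y1=roi; m[y0:y1,x0:x1]=mask[y0:y1,x0:x1]
    m=cv2.morphologyEx(m,cv2.MORPH_CLOSE,np.ones((5,5)))
    c=max(cv2.findContours(m,cv2.RETR_EXTERNAL,cv2.CHAIN_APPROX_NONE)[0],key=cv2.contourArea)[:,0,:]
    W=np.array([f(u,v,z)[:2] for u,v in c]).astype(np.float32)*1000
    (cx,cy),(w,h),a=cv2.minAreaRect(W.reshape(-1,1,2))
    b=cv2.boundingRect(c.reshape(-1,1,2))
    print(name,'centre mm %.1f %.1f size %.1f %.1f ang %.1f'%(cx,cy,w,h,a),'px',b)
def hsv(d):
    x=cv2.cvtColor(d['pixels'],cv2.COLOR_RGB2HSV); return [x[...,i].astype(int) for i in range(3)]
E
python3 - <<'E'
from m2 import *
d=pickle.load(open('w1.pkl','rb')); H,S,V=hsv(d)
rectw((S<35)&(V>140),lambda u,v,z:wray(d,u,v,z),.007,'plate wrist',(245,150,320,240))
D=pickle.load(open('d0.pkl','rb'))
for n,roi,rp,rl,rb in(('top',(365,180,420,225),(137,168,170,212),(165,150,230,226),(120,145,235,240)),('scene',(295,320,335,365),(245,105,295,140),(235,125,315,170),(230,100,320,190))):
    d=D[n];H,S,V=hsv(d); f=lambda u,v,z:ray(d,u,v,z)
    rectw((S<35)&(V>140),f,.007,n+' plate',roi)
    rectw((V<50),f,.012,n+' pad',rp)
    rectw((S<45)&(V>190),f,.017,n+' stops(hull?)',rp)
    m=((S<45)&(V>190)).astype(np.uint8); mm=np.zeros_like(m); mm[rp[1]:rp[3],rp[0]:rp[2]]=m[rp[1]:rp[3],rp[0]:rp[2]]
    ys,xs=np.nonzero(mm); W=np.array([f(u,v,.017)[:2] for u,v in zip(xs,ys)]).astype(np.float32)*1000
    print('stops rect',len(W),cv2.minAreaRect(W.reshape(-1,1,2)))
    rectw((H>100)&(H<130)&(S>120),f,.06,n+' lid',rl)
    rectw((H<18)&(S>150)&(V>130),f,.068,n+' tab',(180,215,215,245) if n=='top' else (225,140,250,162))
    print('lid z',np.median(pts(d)[...,2][((H>100)&(H<130)&(S>120))&(np.indices(H.shape)[1]<330)&(np.indices(H.shape)[1]>165)&(np.indices(H.shape)[0]>125)&(np.indices(H.shape)[0]<226)]))
E
```

```text
plate wrist centre mm 542.8 -101.9 size 56.8 37.3 ang 59.5 px (262, 165, 41, 61)
top plate centre mm 542.9 -103.2 size 58.6 39.1 ang 59.1 px (376, 191, 31, 27)
top pad centre mm 532.6 404.8 size 0.0 0.0 ang 0.0 px (159, 205, 1, 1)
top stops(hull?) centre mm 529.0 402.4 size 10.9 15.1 ang 1.6 px (156, 204, 8, 6)
stops rect 113 ((562.683837890625, 419.19610595703125), (55.371070861816406, 75.98125457763672), 84.6871566772461)
top lid centre mm 557.7 310.4 size 80.7 119.5 ang 84.9 px (177, 162, 45, 61)
top tab centre mm 480.8 315.6 size 14.5 34.0 ang 84.2 px (191, 221, 9, 17)
lid z 0.06252899746638474
scene plate centre mm 542.9 -103.4 size 58.8 38.0 ang 59.6 px (300, 325, 28, 37)
scene pad centre mm 562.5 418.6 size 48.8 70.0 ang 86.6 px (252, 115, 30, 18)
scene stops(hull?) centre mm 569.1 385.1 size 39.1 96.1 ang 77.3 px (252, 126, 42, 14)
stops rect 190 ((570.8125, 402.4571838378906), (82.89163970947266, 94.5256576538086), 82.84210968017578)
scene lid centre mm 557.1 311.0 size 84.4 120.7 ang 85.1 px (245, 130, 59, 36)
scene tab centre mm 479.6 311.5 size 22.4 34.9 ang 86.2 px (230, 146, 17, 10)
lid z 0.06283833662903598
```

In the tool's units: 0.149 m / 0.6 = 0.2483, 0.13 m / 0.6 = 0.2167.

Call:
{"fn": "play_rows", "kwargs": {
  "commands": [
    [[-0.2,0.0027,-0.002,0.0667,0,0,0],[-0.2,0.0027,-0.002,0.1333,0,0,0],[-0.2,0.0027,-0.002,0.1833,0,0,0],[-0.2,0.0027,-0.002,0.2167,0,0,0],[-0.2,0.0027,-0.002,0.2333,0,0,0],[-0.2,0.0027,-0.002,0.2417,0,0,0],[-0.2,0.0027,-0.002,0.2483,0,0,0],[-0.2,0.0027,-0.002,0.2483,0,0,0]]
  ],
  "force": 40
}}

```text
time_s: 2.65
tcp_pos: [0.5436, -0.102, 0.0027]
tcp_rot: [[0.505, 0.863, 0.001], [0.863, -0.505, -0.0], [0.0, 0.001, -1.0]]
wrist_force: [-1.1, 0.1, 0.3]
opening: 0.0511
grip_force: 0.0
```

In the tool's units: 0.001 m / 0.6 = 0.0017.

Call:
{"fn": "play_rows", "kwargs": {
  "commands": [
    [[-0.2,0,0,0.0017,0,0,0],[1,0,0,0.0017,0,0,0],[1,0,0,0.0017,0,0,0],[1,0,0,0.0017,0,0,0],[1,0,0,0.0017,0,0,0],[1,0,0,0.0017,0,0,0]]
  ],
  "force": 60
}}

```text
time_s: 3.4
tcp_pos: [0.5436, -0.1019, 0.0021]
tcp_rot: [[0.505, 0.863, 0.001], [0.863, -0.505, -0.0], [0.0, 0.001, -1.0]]
wrist_force: [-1.7, -0.0, 5.4]
opening: 0.036
grip_force: 59.4
```

Call:
{"fn": "play_rows", "kwargs": {
  "commands": [
    [[1,0,0,-0.0333,0,0,0],[1,0,0,-0.1167,0,0,0],[1,0,0,-0.2,0,0,0],[1,0,0,-0.3,0,0,0],[1,0,0,-0.4,0,0,0],[1,0,0,-0.5,0,0,0],[1,0,0,-0.575,0,0,0],[1,0,0,-0.575,0,0,0]]
  ]
}}

```text
time_s: 4.4
tcp_pos: [0.5449, -0.1023, 0.3502]
tcp_rot: [[0.505, 0.863, 0.007], [0.863, -0.505, -0.002], [0.002, 0.007, -1.0]]
wrist_force: [-0.4, -0.2, -2.6]
opening: 0.0356
grip_force: 60.4
```

In the tool's units: 0.459 m / 0.6 = 0.765, 0.44 m / 0.6 = 0.7333, -2.012 rad / 3.1416 = -0.6404.

Call:
{"fn": "play_rows", "kwargs": {
  "commands": [
    [[1,0.0333,-0.0167,0,0,0,-0.0318],[1,0.0833,-0.05,0,0,0,-0.0796],[1,0.15,-0.0833,0,0,0,-0.1273],[1,0.2167,-0.1167,0,0,0,-0.1783],[1,0.2833,-0.15,0,0,0,-0.2292],[1,0.35,-0.1883,0,0,0,-0.2801],[1,0.4167,-0.225,0,0,0,-0.331],[1,0.4833,-0.26,0,0,0,-0.382],[1,0.55,-0.2967,0,0,0,-0.4329],[1,0.6167,-0.3333,0,0,0,-0.4838],[1,0.6833,-0.3667,0,0,0,-0.5348],[1,0.7333,-0.395,0,0,0,-0.5857],[1,0.765,-0.4117,0,0,0,-0.6404],[1,0.765,-0.4117,0,0,0,-0.6404],[1,0.765,-0.4117,0,0,0,-0.6404]]
  ]
}}

```text
time_s: 6.28
tcp_pos: [0.5614, 0.4183, 0.3449]
tcp_rot: [[-0.996, 0.09, -0.002], [0.09, 0.996, -0.002], [0.002, -0.002, -1.0]]
wrist_force: [0.0, -0.2, -1.2]
opening: 0.0353
grip_force: 60.4
```

In the tool's units: 0.255 m / 0.6 = 0.425, 0.15 m / 0.6 = 0.25.

Call:
{"fn": "play_rows", "kwargs": {
  "commands": [
    [[1,0,0,0.0833,0,0,0],[1,0,0,0.1667,0,0,0],[1,0,0,0.25,0,0,0],[1,0,0,0.3333,0,0,0],[1,0,0,0.4,0,0,0],[1,0,0,0.425,0,0,0],[1,0,0,0.425,0,0,0]]
  ]
}}

```text
time_s: 7.15
tcp_pos: [0.5615, 0.4182, 0.091]
tcp_rot: [[-0.996, 0.089, -0.001], [0.089, 0.996, -0.001], [0.001, -0.001, -1.0]]
wrist_force: [0.1, -1.0, -0.6]
opening: 0.0354
grip_force: 60.4
```

```bash
python3 - <<'E'
from h import *
import pickle
d=snap('wrist','w2'); pickle.dump(d,open('w2.pkl','wb'))
s=d['state']; print(s['time_s'],s['tcp_pos'],np.round(s['tcp_rot'],4).tolist(),s['q'],s['opening'])
t=snap('top'); pickle.dump(t,open('t2.pkl','wb'))
print(wproj(d,[.5626,.4189,.012]))
E
```

```text
7.15 [0.56154854 0.41816758 0.09097239] [[-0.996, 0.0892, -0.0012], [0.0892, 0.996, -0.0008], [0.0011, -0.0009, -1.0]] [ 3.06425353e+01  4.06714783e+01  4.27502810e+00  5.36847442e+01
 -6.40309090e-03  3.57576305e+01] 0.035363520055223994
(np.float64(282.0285106429089), np.float64(223.85127949096588))
```

View pics/w2.png

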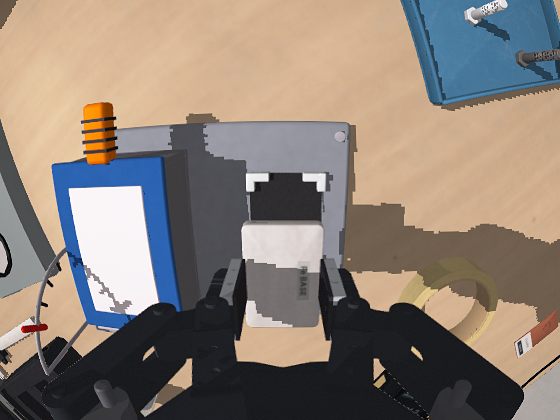

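The plate is held straight, spanning u 244–323 with its front edge at v≈222. The two front stops show at (247–326, 173–190). The tab is at (98,130) and the lid at (120,240).

```bash
python3 - <<'E'
from m2 import *
d=pickle.load(open('w2.pkl','rb')); H,S,V=hsv(d); s=d['state']
m=((S<40)&(V>190)); z=np.zeros_like(m); z[168:196,240:335]=m[168:196,240:335]
for r in range(170,194,2): 
    xs=np.nonzero(z[r])[0]; print(r,''.join('#' if z[r,c] else '.' for c in range(240,335)))
a=np.deg2rad(-5.1); X=np.array([np.cos(a),np.sin(a)]);Y=np.array([-np.sin(a),np.cos(a)])
o=np.array([.5626,.4189])
def st(u,v,zz): p=wray(d,u,v,zz)[:2]-o; return np.round([p@X*1000,p@Y*1000],1)
for n,u,v,zz in(('oL',247,173,.017),('oR',326,173,.017),('inL',268,182,.017),('inR',303,182,.017)): print(n,st(u,v,zz))
zt=s['tcp_pos'][2]+.005
mp=((S<30)&(V>110)); 
for r in(228,235,245,255):
    xs=np.nonzero(mp[r,225:340])[0]+225; print('plate row',r,xs.min(),xs.max(),st(xs.min(),r,zt),st(xs.max(),r,zt))
for c in(255,270,285,300,315):
    ys=np.nonzero(mp[200:260,c])[0]+200; print('plate col',c,ys.min(),st(c,ys.min(),zt))
p=s['tcp_pos'][:2]-o; print('tcp in nest frame',p@X*1000,p@Y*1000)
rectw((H>100)&(H<130)&(S>120),lambda u,v,q:wray(d,u,v,q),.063,'lid',(40,140,200,340))
rectw((H<18)&(S>150)&(V>130),lambda u,v,q:wray(d,u,v,q),.068,'tab',(70,90,130,175))
E
```

```text
170 ...............................................................................................
172 ...............................................................................................
174 ......######################...................................######################..........
176 ......######################...................................######################..........
178 ......######################...................................######################..........
180 ......######################...................................######################..........
182 ......########...............................................................########..........
184 ......########...............................................................########..........
186 ......########...............................................................########..........
188 ......########...............................................................########..........
190 ......########................................................................#######..........
192 ...............................................................................................
oL [-38.4 -23.7]
oR [-38.4  29.9]
inL [-32.   -9.5]
inR [-32.   14.3]
plate row 228 242 339 [-28.2 -18. ] [-28.2  26.1]
plate row 235 241 338 [-24.8 -18.6] [-24.8  25.9]
plate row 245 242 338 [-19.8 -18.4] [-19.7  26.2]
plate row 255 242 339 [-14.7 -18.6] [-14.6  27. ]
plate col 255 223 [-30.7 -12. ]
plate col 270 221 [-31.6  -5.2]
plate col 285 221 [-31.6   1.5]
plate col 300 221 [-31.6   8.2]
plate col 315 221 [-31.6  15. ]
tcp in nest frame -0.9821923577822899 -0.8229914139206279
lid centre mm 555.9 312.8 size 82.4 121.6 ang 84.9 px (52, 156, 131, 173)
tab centre mm 480.1 322.5 size 20.8 35.0 ang 84.7 px (83, 102, 33, 63)
```

In the tool's units: 0.062 m / 0.6 = 0.1033, 0.058 m / 0.6 = 0.0967.

Call:
{"fn": "play_rows", "kwargs": {
  "commands": [
    [[1,0,0,0.0333,0,0,0],[1,0,0,0.0667,0,0,0],[1,0,0,0.0967,0,0,0],[1,0,0,0.1033,0,0,0],[1,0,0,0.1033,0,0,0]]
  ]
}}

```text
time_s: 7.88
tcp_pos: [0.562, 0.4193, 0.0297]
tcp_rot: [[-0.996, 0.088, 0.0], [0.088, 0.996, 0.0], [-0.0, 0.0, -1.0]]
wrist_force: [0.1, 0.4, -0.9]
opening: 0.0352
grip_force: 60.4
```

```bash
python3 - <<'E'
from h import *
import pickle
d=snap('wrist'); pickle.dump(d,open('w3.pkl','wb'))
s=d['state']; print(s['tcp_pos'],np.round(s['tcp_rot'],4).tolist())
a=d['pixels'][150:350,200:370,::-1]; cv2.imwrite('pics/w3.png',cv2.resize(a,None,fx=3,fy=3,interpolation=cv2.INTER_CUBIC))
E
```

```text
[0.5619885  0.41930129 0.02974072] [[-0.9961, 0.0877, 0.0005], [0.0877, 0.9961, 0.0003], [-0.0004, 0.0003, -1.0]]
```

View pics/w3.png

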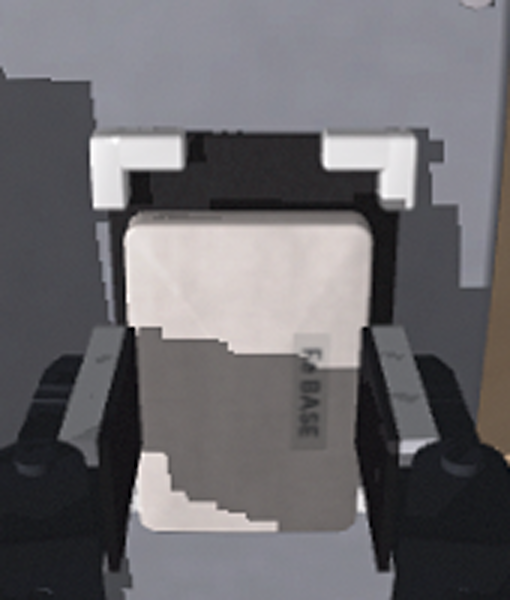

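The crop shows the plate between the pads at crop u 126–372, front edge at v≈222, rear edge at v≈530. The front stops sit at u 91–415, v 130–208, and the rear stops just peek out at v≈500. I'll compute the offset.

```bash
python3 - <<'E'
from m2 import *
d=pickle.load(open('w3.pkl','rb')); s=d['state']; R=s['tcp_rot']
def tl(cu,cv_,z): # crop px -> tool xy mm
    p=wray(d,200+cu/3,150+cv_/3,z)-s['tcp_pos']; return np.round((R.T@p)[:2]*1000,1)
zt=s['tcp_pos'][2]+.005
for n,u,v,z in(('plate L f',126,260,zt),('plate R f',373,260,zt),('plate front edge top',250,223,zt),('front bottom edge',250,210,zt-.007),('rear edge top',250,531,zt),('plate L r',140,500,zt),('plate R r',358,500,zt),
 ('stop outer L',91,170,.017),('stop outer R',416,170,.017),('stop front edge',150,131,.017),('stop inner face L',160,169,.017),('stop inner face R',350,169,.017),('inner side L',126,190,.017),('inner side R',380,190,.017),('stop arm end L',186,150,.017),('arm end R',321,150,.017),('front tip',110,208,.017),('rearL',135,485,.017),('rearR',362,485,.017),('rear end',362,512,.017)): print(n,tl(u,v,z))
E
```

```text
plate L f [ 23.  -17.3]
plate R f [23.  20.3]
plate front edge top [29.1  1.6]
front bottom edge [28.7  1.6]
rear edge top [-28.5   1.6]
plate L r [-21.9 -17.3]
plate R r [-22.   20.2]
stop outer L [ 32. -25.]
stop outer R [32.  29.5]
stop front edge [ 38.7 -14.8]
stop inner face L [ 32.2 -13.4]
stop inner face R [32.2 18.3]
inner side L [ 28.5 -19.2]
inner side R [28.5 23.5]
stop arm end L [35.4 -8.9]
arm end R [35.4 13.4]
front tip [ 25.3 -22.1]
rearL [-31.3 -20.5]
rearR [-31.4  23.3]
rear end [-38.   23.7]
```

In the tool's units: 0.0155 m / 0.6 = 0.0258, 0.0145 m / 0.6 = 0.0242.

Call:
{"fn": "play_rows", "kwargs": {
  "commands": [
    [[1,0,0.001,0.0067,0,0,0],[1,0,0.001,0.0133,0,0,0],[1,0,0.001,0.0183,0,0,0],[1,0,0.001,0.0217,0,0,0],[1,0,0.001,0.0242,0,0,0],[1,0,0.001,0.0258,0,0,0],[1,0,0.001,0.0258,0,0,0]]
  ]
}}

```text
time_s: 8.8
tcp_pos: [0.5618, 0.4197, 0.0141]
tcp_rot: [[-0.996, 0.088, 0.0], [0.088, 0.996, 0.0], [-0.0, 0.0, -1.0]]
wrist_force: [-2.3, -0.7, 1.6]
opening: 0.0354
grip_force: 60.8
```

In the tool's units: 0.003 m / 0.6 = 0.005, 0.002 m / 0.6 = 0.0033.

Call:
{"fn": "play_rows", "kwargs": {
  "commands": [
    [[1,0,0,0.0017,0,0,0],[1,0,0,0.0033,0,0,0],[1,0,0,0.005,0,0,0],[1,0,0,0.005,0,0,0]]
  ]
}}

```text
time_s: 9.3
tcp_pos: [0.5618, 0.4197, 0.014]
tcp_rot: [[-0.996, 0.088, 0.001], [0.088, 0.996, 0.0], [-0.001, 0.0, -1.0]]
wrist_force: [-6.6, -5.5, 18.8]
opening: 0.0353
grip_force: 62.8
```

```bash
python3 - <<'E'
from h import *
import pickle
d=snap('wrist'); pickle.dump(d,open('w4.pkl','wb'))
a=d['pixels'][150:350,200:370,::-1]; cv2.imwrite('pics/w4.png',cv2.resize(a,None,fx=3,fy=3,interpolation=cv2.INTER_CUBIC))
s=d['state'];print(s['tcp_pos'],s['wrist_force'],s['torque'])
E
```

```text
[0.56180292 0.4196946  0.01399779] [-6.63582331 -5.52021281 18.84868089] [-1.02315871  1.48822891  0.03634289]
```

View pics/w4.png

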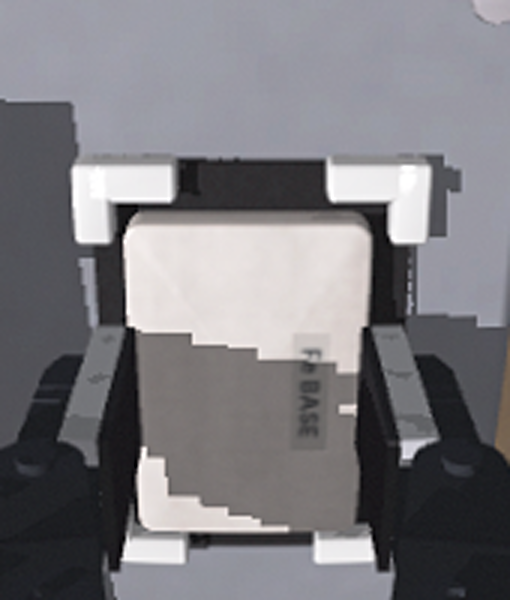

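The plate sits in the pocket: front gap around v 203–211, sides clear of the stops at u≈116 and 390, rear stops visible below v≈533. The 19 N of resistance at the expected height means it is on the pad. Next I release it and press from above with closed fingers.

In the tool's units: -0.04 m / 0.6 = -0.0667, -0.025 m / 0.6 = -0.0417.

Call:
{"fn": "play_rows", "kwargs": {
  "commands": [
    [[1,0,0,-0.0033,0,0,0],[-0.2,0,0,-0.0033,0,0,0],[-0.2,0,0,-0.0033,0,0,0],[-0.2,0,0,-0.0033,0,0,0],[-0.2,0,0,-0.0033,0,0,0],[-0.2,0,0,-0.0167,0,0,0],[-0.2,0,0,-0.0417,0,0,0],[-0.2,0,0,-0.0667,0,0,0],[1,0,0,-0.0667,0,0,0],[1,0,0,-0.0667,0,0,0],[1,0,0,-0.0667,0,0,0],[1,0,0,-0.0667,0,0,0],[1,0,0,-0.0667,0,0,0],[1,0,0,-0.0667,0,0,0]]
  ]
}}

```text
time_s: 11.1
tcp_pos: [0.5617, 0.4197, 0.0506]
tcp_rot: [[-0.996, 0.088, -0.0], [0.088, 0.996, -0.0], [0.0, -0.0, -1.0]]
wrist_force: [-0.5, -0.3, 0.4]
opening: 0.0001
grip_force: 0.0
```

```bash
python3 - <<'E'
from m2 import *
d=snap('wrist','w5'); pickle.dump(d,open('w5.pkl','wb'))
s=d['state'];print(s['tcp_pos'],s['wrist_force'],s['opening'])
a=d['pixels'][130:330,180:390,::-1]; cv2.imwrite('pics/w5.png',cv2.resize(a,None,fx=3,fy=3,interpolation=cv2.INTER_CUBIC))
E
```

```text
[0.56168936 0.41965569 0.05059894] [-0.5417555  -0.34483278  0.41426217] 5.8455891252869326e-05
```

View pics/w5.png

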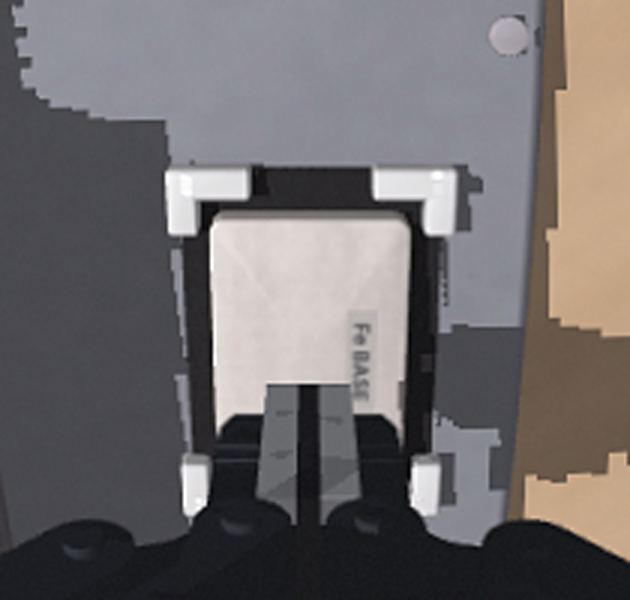

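The plate lies square in the nest with gaps on all sides (plate u 212–408; inner stop faces about 200 and 425). Now I press on it.

In the tool's units: 0.036 m / 0.6 = 0.06, 0.0345 m / 0.6 = 0.0575.

Call:
{"fn": "play_rows", "kwargs": {
  "commands": [
    [[1,0,0,0.025,0,0,0],[1,0,0,0.0417,0,0,0],[1,0,0,0.0483,0,0,0],[1,0,0,0.0517,0,0,0],[1,0,0,0.055,0,0,0],[1,0,0,0.0575,0,0,0],[1,0,0,0.06,0,0,0],[1,0,0,0.06,0,0,0],[1,0,0,0.06,0,0,0]]
  ]
}}

```text
time_s: 12.28
tcp_pos: [0.5616, 0.4196, 0.019]
tcp_rot: [[-0.996, 0.087, 0.001], [0.087, 0.996, 0.0], [-0.001, 0.0, -1.0]]
wrist_force: [-9.3, -6.4, 23.5]
opening: -0.0003
grip_force: 11.3
```

In the tool's units: -0.13 m / 0.6 = -0.2167, -0.109 m / 0.6 = -0.1817.

Call:
{"fn": "play_rows", "kwargs": {
  "commands": [
    [[1,0,0,0.002,0,0,0],[1,0,0,0.002,0,0,0],[1,0,0,-0.0167,0,0,0],[1,0,0,-0.0833,0,0,0],[1,0,0,-0.1667,0,0,0],[0,0.0167,-0.025,-0.2167,0,0,0],[-0.1,0.0583,-0.0917,-0.2167,0,0,0],[-0.1,0.1,-0.15,-0.2167,0,0,0],[-0.1,0.1217,-0.1817,-0.2167,0,0,0],[-0.1,0.1217,-0.1817,-0.2167,0,0,0],[-0.1,0.1217,-0.1817,-0.2167,0,0,0]]
  ]
}}

```text
time_s: 13.65
tcp_pos: [0.4806, 0.3183, 0.1453]
tcp_rot: [[-0.996, 0.088, 0.002], [0.088, 0.996, 0.001], [-0.002, 0.001, -1.0]]
wrist_force: [0.8, 1.0, -0.1]
opening: 0.0469
grip_force: 0.0
```

```bash
python3 - <<'E'
from m2 import *
d=snap('wrist','w6'); pickle.dump(d,open('w6.pkl','wb'))
s=d['state'];print(s['time_s'],s['tcp_pos'],np.round(s['tcp_rot'],3).tolist(),s['wrist_force'],s['opening'])
print(wproj(d,[.4795,.317,.068]))
H,S,V=hsv(d)
rectw((H<18)&(S>150)&(V>130),lambda u,v,q:wray(d,u,v,q),.068,'tab',(200,100,370,330))
rectw((H>100)&(H<130)&(S>120),lambda u,v,q:wray(d,u,v,q),.063,'lid',(150,200,450,420))
E
```

```text
13.65 [0.48058605 0.31828325 0.14527556] [[-0.996, 0.088, 0.002], [0.088, 0.996, 0.001], [-0.002, 0.001, -1.0]] [ 0.83051742  1.00040643 -0.05598007] 0.04692330274582033
(np.float64(278.72668163646244), np.float64(221.82937466978154))
tab centre mm 477.9 318.3 size 14.8 36.5 ang 84.2 px (270, 195, 22, 49)
lid centre mm 557.1 309.6 size 85.0 127.0 ang 84.5 px (228, 238, 107, 125)
```

View pics/w6.png

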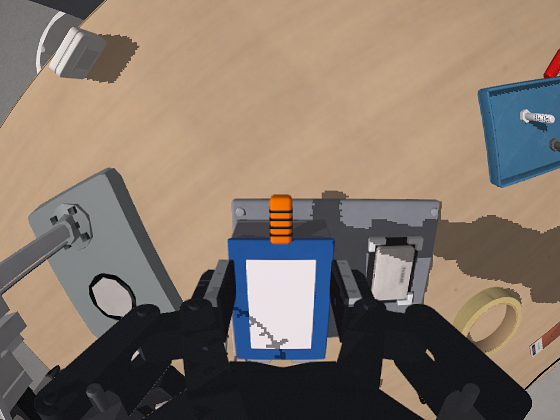

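The wrist view shows the tab at (281,218), the lid below it, and the plate square in its nest at (393,270). I go down and pinch the tab.

In the tool's units: 0.0935 m / 0.6 = 0.1558, 0.09 m / 0.6 = 0.15.

Call:
{"fn": "play_rows", "kwargs": {
  "commands": [
    [[-0.1,0.0067,-0.0023,0.0333,0,0,0],[-0.1,0.0067,-0.0023,0.0833,0,0,0],[-0.1,0.0067,-0.0023,0.125,0,0,0],[-0.1,0.0067,-0.0023,0.15,0,0,0],[-0.1,0.0067,-0.0023,0.1558,0,0,0],[-0.1,0.0067,-0.0023,0.1558,0,0,0],[1,0.0067,-0.0023,0.1558,0,0,0],[1,0.0067,-0.0023,0.1558,0,0,0],[1,0.0067,-0.0023,0.1558,0,0,0],[1,0.0067,-0.0023,0.1558,0,0,0],[1,0.0067,-0.0023,0.1558,0,0,0]]
  ],
  "force": 40
}}

```text
time_s: 15.08
tcp_pos: [0.4761, 0.3174, 0.0519]
tcp_rot: [[-0.996, 0.087, 0.001], [0.087, 0.996, 0.002], [-0.001, 0.002, -1.0]]
wrist_force: [0.4, 4.8, 3.8]
opening: 0.0145
grip_force: 43.4
```

In the tool's units: -0.0706 m / 0.6 = -0.1177, -0.0597 m / 0.6 = -0.0995.

Call:
{"fn": "play_rows", "kwargs": {
  "commands": [
    [[1,-0.0005,0,-0.01,0,0,0],[1,-0.0013,0,-0.0207,0,0,0],[1,-0.0027,0,-0.0308,0,0,0],[1,-0.0045,0,-0.041,0,0,0],[1,-0.0067,0,-0.0512,0,0,0],[1,-0.0093,0,-0.0612,0,0,0],[1,-0.0125,0,-0.071,0,0,0],[1,-0.016,0,-0.0807,0,0,0],[1,-0.02,0,-0.0902,0,0,0],[1,-0.0243,0,-0.0995,0,0,0],[1,-0.029,0,-0.1087,0,0,0],[1,-0.0342,0,-0.1177,0,0,0],[1,-0.0342,0,-0.1177,0,0,0]]
  ]
}}

```text
time_s: 16.7
tcp_pos: [0.4971, 0.3155, 0.1211]
tcp_rot: [[-0.996, 0.088, 0.001], [0.088, 0.996, 0.002], [-0.001, 0.002, -1.0]]
wrist_force: [5.8, 7.3, -9.1]
opening: 0.015
grip_force: 40.2
```

In the tool's units: -0.0435 m / 0.6 = -0.0725, 0.0007 m / 0.6 = 0.0012.

Call:
{"fn": "play_rows", "kwargs": {
  "commands": [
    [[1,-0.0015,0.0012,0.001,0,0,0],[1,-0.007,0.0012,-0.0077,0,0,0],[1,-0.013,0.0012,-0.016,0,0,0],[1,-0.0192,0.0012,-0.024,0,0,0],[1,-0.0257,0.0012,-0.032,0,0,0],[1,-0.0327,0.0012,-0.0395,0,0,0],[1,-0.0398,0.0012,-0.0468,0,0,0],[1,-0.0475,0.0012,-0.0537,0,0,0],[1,-0.0553,0.0012,-0.0603,0,0,0],[1,-0.0635,0.0012,-0.0667,0,0,0],[1,-0.0718,0.0012,-0.0725,0,0,0],[1,-0.0718,0.0012,-0.0725,0,0,0],[1,-0.0718,0.0012,-0.0725,0,0,0]]
  ]
}}

```text
time_s: 18.32
tcp_pos: [0.5367, 0.3119, 0.1631]
tcp_rot: [[-0.996, 0.087, -0.005], [0.087, 0.996, 0.001], [0.005, 0.0, -1.0]]
wrist_force: [-0.7, 5.4, -6.6]
opening: 0.0147
grip_force: 39.2
```

```bash
cat > a.py <<'E'
from m2 import *
import sys
s=ctrl.state(); print(s['time_s'],s['tcp_pos'],s['wrist_force'],s['torque'])
for n in('scene','top'):
    d=snap(n,n+sys.argv[1]); pickle.dump(d,open(n+sys.argv[1]+'.pkl','wb'))
    H,S,V=hsv(d); P=pts(d)
    a=np.deg2rad(-5.1); X=np.array([np.cos(a),np.sin(a),0]);Y=np.array([-np.sin(a),np.cos(a),0]); o=np.array([.5575,.3106,0])+.06*X; o[2]=.058
    q=(P-o); sx,sy,sz=q@X,q@Y,q[...,2]
    m=(((H>100)&(H<130)&(S>100))|((S<40)&(V>170)))&(abs(sy)<.036)&(sx<.01)&(sx>-.118)&(sz>.012)&(sz<.115)
    w=np.c_[sx[m],sz[m]]; 
    for _ in range(4):
        c=w.mean(0); u=np.linalg.svd(w-c)[2][0]; r=abs((w-c)@[-u[1],u[0]]); w=w[r<max(.003,np.median(r)*2.5)]
    ang=np.degrees(np.arctan2(abs(u[1]),abs(u[0]))); n_=np.array([-u[1],u[0]])
    print(n,m.sum(),len(w),'lid angle',round(ang,2),'plane offset from hinge mm',round((c@n_)*1000,2))
E
python3 a.py 7
```

```text
18.325 [0.53666126 0.31194779 0.16307499] [-0.66013145  5.41822905 -6.58953459] [ 1.20443227  0.21660059 -0.13965838]
scene 186 183 lid angle 50.07 plane offset from hinge mm 6.74
top 501 496 lid angle 50.49 plane offset from hinge mm -7.39
```

```bash
cat > b.py <<'E'
from m2 import *
import sys
a=np.deg2rad(-5.1); X=np.array([np.cos(a),np.sin(a),0]);Y=np.array([-np.sin(a),np.cos(a),0]); o=np.array([.5575,.3106,0])+.06*X; o[2]=.058
def ana(d,n,lo,hi):
    H,S,V=hsv(d); q=pts(d)-o; sx,sy,sz=q@X,q@Y,q[...,2]
    blue=(H>100)&(H<130)&(S>100); white=(S<40)&(V>170)
    for k,c in(('blue',blue),('white',white),('all',blue|white)):
        m=c&(abs(sy)<.04)&(sx<.015)&(sx>-.125)&(sz>lo)&(sz<hi)
        if m.sum()<30: continue
        w=np.c_[sx[m],sy[m],sz[m]]
        for _ in range(5):
            A=np.c_[w[:,0],w[:,1],np.ones(len(w))] if hi<.05 else np.c_[w[:,2],w[:,1],np.ones(len(w))]
            y=w[:,2] if hi<.05 else w[:,0]
            p,*_=np.linalg.lstsq(A,y,rcond=None); r=abs(A@p-y); w=w[r<max(.0025,2.5*np.median(r))]
        ang=np.degrees(np.arctan(-p[0])) if hi<.05 else np.degrees(np.arctan2(1,-p[0]))
        print(n,k,len(w),'ang %.2f const mm %.1f res %.2f'%(ang,p[2]*1000,np.median(r)*1000),'z range',np.round([w[:,2].min(),w[:,2].max()],3),'y',np.round([w[:,1].min(),w[:,1].max()],3))
if __name__=='__main__':
    D=pickle.load(open('d0.pkl','rb'))
    for n in('scene','top'): ana(D[n],n+' shut',-.01,.02)
    for n in('scene','top'): ana(pickle.load(open(n+sys.argv[1]+'.pkl','rb')),n,.01,.12)
E
python3 b.py 7
```

```text
scene shut blue 604 ang -0.22 const mm 5.1 res 0.80 z range [0.002 0.007] y [-0.04  0.04]
scene shut white 700 ang -0.28 const mm 6.6 res 0.80 z range [0.004 0.009] y [-0.03   0.028]
scene shut all 1251 ang -0.10 const mm 5.8 res 0.95 z range [0.003 0.008] y [-0.04  0.04]
top shut blue 778 ang -0.03 const mm 4.6 res 0.99 z range [0.002 0.007] y [-0.04  0.04]
top shut white 941 ang 0.28 const mm 5.8 res 0.98 z range [0.003 0.009] y [-0.039  0.03 ]
top shut all 1795 ang -0.02 const mm 5.4 res 1.17 z range [0.002 0.008] y [-0.04  0.04]
scene blue 225 ang 50.21 const mm 8.5 res 0.66 z range [0.01  0.098] y [-0.04   0.038]
scene all 232 ang 50.26 const mm 8.5 res 0.63 z range [0.01  0.098] y [-0.04   0.038]
top blue 141 ang 50.57 const mm 8.1 res 0.68 z range [0.01  0.081] y [-0.04   0.039]
top white 392 ang 50.52 const mm 9.9 res 0.75 z range [0.017 0.085] y [-0.028  0.025]
top all 515 ang 51.04 const mm 8.9 res 0.89 z range [0.01  0.085] y [-0.04   0.037]
```

In the tool's units: -0.0196 m / 0.6 = -0.0327, -0.0153 m / 0.6 = -0.0255.

Call:
{"fn": "play_rows", "kwargs": {
  "commands": [
    [[1,-0.0042,0.0008,-0.0033,0,0,0],[1,-0.0085,0.0008,-0.0067,0,0,0],[1,-0.0127,0.0008,-0.0097,0,0,0],[1,-0.0168,0.0008,-0.0127,0,0,0],[1,-0.0212,0.0008,-0.0155,0,0,0],[1,-0.0255,0.0008,-0.0183,0,0,0],[1,-0.0327,0.0008,-0.022,0,0,0],[1,-0.0327,0.0008,-0.022,0,0,0],[1,-0.0327,0.0008,-0.022,0,0,0]]
  ]
}}

```text
time_s: 19.55
tcp_pos: [0.5571, 0.3101, 0.176]
tcp_rot: [[-0.996, 0.088, -0.004], [0.088, 0.996, -0.001], [0.004, -0.001, -1.0]]
wrist_force: [1.5, 5.4, -12.2]
opening: 0.015
grip_force: 39.3
```

```bash
python3 a.py 8; python3 b.py 8 | tail -5
```

```text
19.55 [0.55707267 0.31014298 0.17603757] [  1.51343014   5.37827281 -12.18983359] [ 1.18211649 -0.18621902 -0.04725091]
scene 115 110 lid angle 59.04 plane offset from hinge mm 6.95
top 162 162 lid angle 59.71 plane offset from hinge mm -7.73
top shut all 1795 ang -0.02 const mm 5.4 res 1.17 z range [0.002 0.008] y [-0.04  0.04]
scene blue 139 ang 59.28 const mm 7.7 res 0.48 z range [0.011 0.108] y [-0.04   0.039]
scene all 142 ang 59.38 const mm 7.6 res 0.43 z range [0.011 0.108] y [-0.04   0.039]
top white 148 ang 59.54 const mm 9.2 res 0.51 z range [0.017 0.071] y [-0.027  0.01 ]
top all 172 ang 60.25 const mm 8.7 res 0.58 z range [0.01  0.071] y [-0.04   0.014]
```

In the tool's units: -0.0015 m / 0.6 = -0.0025, 0.0003 m / 0.6 = 0.0005.

Call:
{"fn": "play_rows", "kwargs": {
  "commands": [
    [[1,-0.0013,0,0.0003,0,0,0],[1,-0.0025,0,0.0005,0,0,0],[1,-0.0025,0,0.0005,0,0,0],[1,-0.0025,0,0.0005,0,0,0]]
  ]
}}

```text
time_s: 20.15
tcp_pos: [0.5597, 0.3099, 0.1774]
tcp_rot: [[-0.996, 0.088, -0.001], [0.088, 0.996, -0.001], [0.001, -0.001, -1.0]]
wrist_force: [1.6, 5.1, -14.6]
opening: 0.0146
grip_force: 39.1
```

```bash
python3 a.py 9; python3 b.py 9 | tail -4; python3 - <<'E'
from m2 import *
D=pickle.load(open('d0.pkl','rb'))
for n in('top','scene'):
    t=pickle.load(open(n+'9.pkl','rb')); P0=pts(D[n]);P1=pts(t)
    for k,c in(('jw',(.724,.355)),('jb',(.754,.238)),('clock',(.327,.146))):
        r=[]
        for P in(P0,P1):
            m=(np.hypot(P[...,0]-c[0],P[...,1]-c[1])<.04)&(P[...,2]>.035)&(P[...,2]<.09); r.append((int(m.sum()),np.round(P[m].mean(0)*1000,1) if m.any() else None))
        print(n,k,r)
a=pickle.load(open('scene9.pkl','rb'))['pixels'][85:205,215:345,::-1]; b=pickle.load(open('top9.pkl','rb'))['pixels'][140:260,120:250,::-1]
cv2.imwrite('pics/f.png',np.hstack([cv2.resize(x,(399,368),interpolation=cv2.INTER_CUBIC) for x in(a,b)]))
E
```

```text
20.15 [0.55973175 0.30992473 0.1774157 ] [  1.59318673   5.05999601 -14.63008816] [ 0.92816369 -0.22002189 -0.03587131]
scene 106 103 lid angle 60.04 plane offset from hinge mm 7.07
top 135 135 lid angle 61.34 plane offset from hinge mm -7.31
scene blue 128 ang 60.65 const mm 7.4 res 0.51 z range [0.01 0.11] y [-0.04   0.036]
scene all 131 ang 60.71 const mm 7.4 res 0.53 z range [0.01 0.11] y [-0.04   0.036]
top white 127 ang 61.55 const mm 8.5 res 0.53 z range [0.018 0.073] y [-0.027  0.008]
top all 141 ang 61.78 const mm 8.2 res 0.53 z range [0.01  0.073] y [-0.04   0.012]
top jw [(290, array([722.4, 356.4,  62.1])), (293, array([722.3, 356.5,  61.8]))]
top jb [(454, array([754. , 233.6,  51.9])), (454, array([753.9, 233.7,  51.9]))]
top clock [(195, array([320.9, 145.1,  43.6])), (196, array([320.9, 145.2,  43.3]))]
scene jw [(285, array([722.6, 352.7,  58.3])), (286, array([722.5, 352.6,  58.3]))]
scene jb [(474, array([754. , 230.2,  50.2])), (472, array([754.1, 230.1,  50.2]))]
scene clock [(222, array([321.2, 142. ,  42.9])), (219, array([321.2, 142.1,  42.9]))]
```

View pics/f.png

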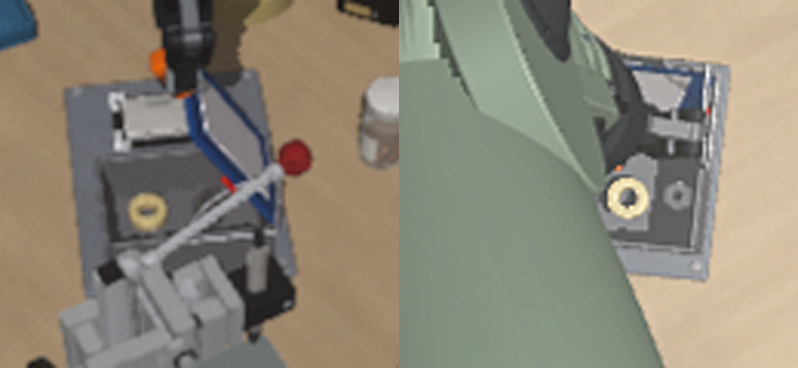

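The left half (scene) shows the plate in its nest at (155,118), the lid standing open, the tab pinched at (185,65), and the scale's red tick at (230,185) by the lid edge. The right half (top) is mostly hidden by the arm. The neighbours have not moved. The lid reads about 61°, so I ease it back slightly.

In the tool's units: 0.0018 m / 0.6 = 0.003, 0.0015 m / 0.6 = 0.0025.

Call:
{"fn": "play_rows", "kwargs": {
  "commands": [
    [[1,0.0013,0,0.0017,0,0,0],[1,0.0025,0,0.003,0,0,0],[1,0.0025,0,0.003,0,0,0],[1,0.0025,0,0.003,0,0,0],[1,0.0025,0,0.003,0,0,0]]
  ]
}}

```text
time_s: 20.88
tcp_pos: [0.5584, 0.3101, 0.1767]
tcp_rot: [[-0.996, 0.088, 0.0], [0.088, 0.996, -0.0], [-0.0, -0.0, -1.0]]
wrist_force: [0.7, 1.8, -10.9]
opening: 0.0146
grip_force: 39.7
```

```bash
for i in 10 11 12; do python3 a.py $i; python3 b.py $i | tail -4; done
```

```text
20.875 [0.55841501 0.31010797 0.17668157] [  0.66753131   1.82998027 -10.91146897] [ 0.34980307  0.08706341 -0.05150623]
scene 106 102 lid angle 59.6 plane offset from hinge mm 6.93
top 159 159 lid angle 60.48 plane offset from hinge mm -7.36
scene blue 140 ang 59.90 const mm 7.6 res 0.56 z range [0.01  0.109] y [-0.04   0.038]
scene all 140 ang 59.90 const mm 7.6 res 0.56 z range [0.01  0.109] y [-0.04   0.038]
top white 142 ang 60.51 const mm 8.6 res 0.53 z range [0.018 0.075] y [-0.027  0.01 ]
top all 165 ang 61.01 const mm 8.2 res 0.63 z range [0.01  0.075] y [-0.036  0.015]
20.975 [0.55835497 0.31010497 0.17664826] [-0.38092375  1.57525918 -9.71907288] [ 0.3233539   0.09552003 -0.03484671]
scene 108 106 lid angle 59.23 plane offset from hinge mm 7.3
top 153 153 lid angle 60.52 plane offset from hinge mm -7.37
scene blue 135 ang 59.84 const mm 7.7 res 0.54 z range [0.01  0.109] y [-0.04   0.036]
scene all 136 ang 59.89 const mm 7.6 res 0.56 z range [0.01  0.109] y [-0.04   0.036]
top white 143 ang 60.61 const mm 8.6 res 0.43 z range [0.018 0.075] y [-0.027  0.011]
top all 162 ang 61.08 const mm 8.3 res 0.51 z range [0.01  0.075] y [-0.039  0.014]
21.075 [0.55832232 0.31015549 0.17665354] [ 0.34549637  1.18764019 -9.09921232] [ 0.28029856  0.13704006 -0.03320457]
scene 110 107 lid angle 59.34 plane offset from hinge mm 7.15
top 152 152 lid angle 60.35 plane offset from hinge mm -7.57
scene blue 140 ang 59.84 const mm 7.7 res 0.49 z range [0.011 0.109] y [-0.04   0.035]
scene all 140 ang 59.88 const mm 7.6 res 0.48 z range [0.011 0.109] y [-0.04   0.035]
top white 144 ang 60.32 const mm 8.8 res 0.51 z range [0.018 0.073] y [-0.027  0.01 ]
top all 162 ang 60.98 const mm 8.3 res 0.56 z range [0.01  0.073] y [-0.036  0.014]
```

The lid reads about 60.1° and is steady. I'll check the plate's height and levelness, then hand in.

```bash
python3 - <<'E'
from m2 import *
d=pickle.load(open('scene12.pkl','rb')); P=pts(d); H,S,V=hsv(d)
a=np.deg2rad(-5.1); X=np.array([np.cos(a),np.sin(a)]);Y=np.array([-np.sin(a),np.cos(a)]); q=P[...,:2]-[.562,.4195]
x,y=q@X,q@Y; m=(abs(x)<.025)&(abs(y)<.015)&(abs(P[...,2]-.019)<.02)
p,*_=np.linalg.lstsq(np.c_[x[m],y[m],np.ones(m.sum())],P[...,2][m],rcond=None)
print(m.sum(),'tilt deg',np.degrees(p[:2]),'z mm',p[2]*1000)
if abs(p[2]-.019)<.003 and np.abs(np.degrees(p[:2])).max()<3: print(ctrl.hand_in())
E
```

```text
176 tilt deg [-0.73503647 -0.10095558] z mm 19.161328320892494
the job is handed in; nothing more can be done
None
```

The job is handed in: the plate is pressed into the nest and level within 1°, the lid is held at about 60° by its orange tab, and the two jars and the clock have not moved.

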